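Eject the tested board, free the sagging bolt and hold the cage gate ajar

TASK

The relay board in the little test cage is done: push the ejector slide's thumb tab on top of the cage fully towards the gate so that it shoves the board out of its socket, then let the slide spring back. Next take the black knob of the gate's barrel bolt; the bolt has sagged behind the bent-up lip of its keeper, so lift it over the lip while you pull it back until it is clear of the keeper, never forcing it against the keeper, and swing the gate out about a hand's width (some 8 cm at its free edge) so that a workmate can reach in. The gate closes itself, so finish still gripping the knob and holding the gate ajar and still, and leave the other things on the bench where they are.

Things in the scene. Friction and masses are not known exactly. Their poses are not given: they have to be found in the camera images.
- cage: fixed aluminium wire test cage, 220 (x) x 280 (y) mm, frame 136 mm high; place and yaw vary. Origin: centre of its underside on the bench. Its -x: front with the gate, roughly towards the robot; +y: hinge side; z up ('cage frame'). Two ejector track bars run along x over its top at y = +-20 mm. Only the ejector tab and the bolt knob stand higher than 142 mm on it
- ejector (a joint): spring ejector slide on the cage's top, m: 0 at rest, 0.05 fully pressed, growing towards cage -x (to the gate). Its spring pushes back with 3 N at rest, 6 N fully pressed; freed, it returns to 0 by itself. Its blade hangs down behind the board
- ejector_tab (a point): top centre of the ejector's upright black thumb tab, 186 mm above the bench; the tab is 12 mm thick (cage x), 36 mm wide (cage y) and stands from 142 to 186 mm above the bench. At rest at cage frame (20, 0) mm. Push its +x face, from behind, towards the gate; the space behind it over the cage top is free above 142 mm
- board: loose green relay board, 60 (x) x 80 (y) x 4 mm with parts up to 19 mm tall on it, about 60 g, lying on the cage's deck (30 mm above the bench) with its rear edge under two socket jaws. Origin: centre of its underside. It starts at cage x = 28 to 35 mm; out of the socket when cage x is below about 10 mm; the full stroke brings it to about -9 mm. It stays inside the cage
- gate (a joint): gate hinge, rad: 0 shut, growing as the gate swings out of the cage's front (its free edge goes to cage -x), up to 1.2. Vertical hinge line at cage frame x = -100, y = +110 mm. A spring shuts it: 0.15 N m at 0, 0.35 N m at 0.4 rad. An 8 cm gap at the free edge is 0.39 rad
- gate_hinge (a point): point on the gate's hinge line at its upper edge, 128 mm above the bench
- gate_edge (a point): upper free corner of the gate, 210 mm from the hinge line, 128 mm above the bench; it moves with the gate
- bolt_draw (a joint): barrel bolt pulled back along the gate, m: 0 fully in the keeper, growing towards the hinge side (cage +y when the gate is shut), at most 0.055; the bolt is clear of the keeper above 0.03. Friction about 1 N, no spring
- bolt_lift (a joint): bolt lifted in its slack staples, m: 0 sagged (its weight, about 2 N, pulls it down), at most 0.018. The keeper's lip stands 9 mm above the underside of the bolt's square nose: 0.012 to 0.016 passes over it; unlifted the nose can be drawn only about 5 mm. Once past the lip it may sink again
- knob: black round upright knob on the bolt, 18 mm diameter; origin on the bolt's axis, 110 mm above the bench when sagged; grip part from 20 to 70 mm above the origin. Shut, undrawn: at cage frame (-118, -45) mm, that is 18 mm in front of and 155 mm along from the hinge line; drawing the bolt shortens the 155. Staples beside it reach 135 mm above the bench
- knob_grip (a point): on the knob's axis at gripping height, 50 mm above the knob's origin, 20 mm below its top, 160 mm above the bench when sagged
- keeper: bent steel keeper fixed on the cage's right front post (cage y = -109 to -146 mm), moving with the cage pose only; its origin coincides with the cage's. It bends and the job is spoilt if anything presses on it with over 40 N. Lip top 104 mm, its front cheek top 136 mm above the bench
- relay_a: bystander, loose blue relay 28 x 34 x 28 mm, origin at its underside centre
- relay_b: bystander, a second such relay
- header: bystander, loose black header strip 100 x 9 x 11 mm, origin at its underside centre
- reel: bystander, solder reel 60 mm diameter, 40 mm high, origin at its underside centre
- driver: bystander, screwdriver about 170 mm long lying on the bench
- standoff: bystander, brass standoff 16 mm diameter, 38 mm high, origin at its underside centre
There are look-alikes about, which are no part of the job. Several things have the shape of the board; the one meant has the colours described above.

How it is judged:
On the way, in this order (a step that is already met when the one before it is completed fails the run):
1. the ejector is pressed home and the board is out of its socket (x of board in the frame of cage between -0.07 and 0.01 m and z of board in the frame of cage between 0.024 and 0.04 m and angle between board's own z axis and vertical below 0.12 rad and value of joint ejector above 0.04 m), for 0.05 s.
2. the ejector is let go and has sprung back (value of joint ejector below 0.006 m), for 0.1 s.
3. the bolt, gripped by its knob, is drawn clear of the keeper (value of joint bolt_draw above 0.03 m and contact force between the fingers and knob above 1 N), for 0.1 s.
At the end, for the whole second after the job is handed in: Fingers grip the knob (over 1 N), bolt drawn over 30 mm, gate still (0.05 rad/s) at 0.25 to 0.55 rad (5 to 11 cm at its edge), ejector within 6 mm of rest, board flat on the deck out of the socket (cage x -70 to 10 mm) (all of step 3 and value of joint gate between 0.25 and 0.55 rad and velocity of joint gate between -0.05 and 0.05 rad/s and value of joint ejector below 0.006 m and x of board in the frame of cage between -0.07 and 0.01 m and z of board in the frame of cage between 0.024 and 0.04 m and angle between board's own z axis and vertical below 0.12 rad); the arm keeps its last pose, push and grip.
It fails at once if the bolt or anything else is forced against the keeper (contact force between keeper and anything else above 40 N).
It fails at once if another thing on the bench is pushed more than 20 mm or knocked over (distance of any of relay_a, relay_b, header, reel, driver, standoff from where it was at the start of the episode above 0.02 m).
It also fails if it takes over 48 s, if anything falls off the work surface, if the arm or the gripper's body presses on something with over 40 N, if the wrist force passes 120 N, or if a joint passes its speed limit or range.

ROBOT

A 6-joint arm with a two-finger parallel gripper is mounted at the origin on the work surface. World frame = base frame: x ahead of the robot, y to its left, z up, the work surface at z = 0. Lengths are in m, angles in rad, forces in N, time in s.
With the tool pointing down it reaches from about 0.325 to 0.775 m from the base axis. Payload 9.3 kg.
Tool frame: the origin (TCP) lies midway between the tips of the shut fingers; the grasp point (between the pads) lies 19 mm behind it; z points along the fingers, y is the line along which they close (so a half turn about z gives the same grasp; the last joint's range is limited). The gripper opens to 85 mm and grips with 20 to 120 N. Pads are 22 mm wide; open, the fingers measure 114 mm over their backs; the gripper's body (76 mm by 85 mm) begins 54 mm behind the grasp point. The pads swing forward as they close: fully open they stand 13 mm farther back than shut.
Start: joints at [-1.42, 0.259, 0.021, 1.334, 0, 1.418], TCP at [0.165, -0.525, 0.231] pointing down, gripper open.
Joint ranges: [-3.04, 3.04], [-0.91, 1.82], [-1.04, 1.36], [-1.92, 1.95], [-1.52, 1.45], [-3.14, 3.14]. Speed limits (rad/s): [2.22, 2.22, 2.79, 3.14, 3.14, 3.14].

INTERFACE

Orientations are given as a rotation vector (axis times angle).
In Python, from plant import status, grab_frame, robot gives the robot as it stands.
- The arm moves only by the shell command python3 -m jog 'ROWS'. ROWS is JSON, a list that holds one entry, the list of rows, each a list of 5 numbers: the shift along the world's x, y, z in m, then the turn about the world's z in rad, then the gripper command: -1 is shut, 1 is fully open, values between are in proportion. A call has 1 to 5 rows; each row is the pose to reach, as a shift and turn from the pose commanded when the call began; what a row does not reach only later rows make up. A row lasts 1/10 s, in which the tool goes at most 50 mm and 8.59 degrees, less where a joint would pass 70% of its speed; a pose out of reach is approached as far as the arm can. A call with a gripper value outside its range is refused whole. The fingers move at their own pace and stop on an object; the grip force is fixed at half the most. Time passes only in rows, so rows that repeat a pose let the fingers close. It gives the time, the measured TCP pose, the force, the opening and the grip force at its end, in the units of the state.
- status.observe(): the state, without advancing time (a new reading comes with each control period).
- grab_frame(name): name is "side" or "top" or "wrist"; returns a dict with "frame" (400x640x3 uint8, blue, green, red), "range_z" (400x640 float32, m along the optical axis (not along the pixel's ray), 0 where there is no reading), "camera_matrix" (3x3 intrinsics, pixels), "k1" (the pictures are not rectified: a ray, as slopes to the right and down, at radius r is drawn at 1 + k1 r^2 times it, then the intrinsics apply), "extrinsics" (4x4, takes a point from world to camera coordinates). Camera axes: x right, y up, looking along -z (the intrinsics and any distortion apply to the point x, -y, -z); pixel columns grow to the right and rows downward; lengths in m; the calibration is good to about 2 mm. A picture is of the moment at which its call begins.
- robot.sign_off(): hands the job in; it is judged then, once.
The state is a dict: "clock": time; "joints": joint angles; "qd": joint speeds; "joint_efforts": joint torques, N m; "tool_pos": TCP position; "orientation": TCP orientation; "force": force on the tool from outside, world axes, zero at the start; "ft_torque": the same for the moment, N m; "gripper_width": finger opening in m; "finger_force": force on a finger pad.
Only numpy, scipy, OpenCV 4.12 (cv2) and the standard library are available. Lean on these libraries where they do the work, as an engineer would, in place of code of your own. Each camera call takes 0.05 s, during which the arm holds its last target. There are 200 camera calls.

## Working session

There is one attempt and no reset: what is moved stays moved. The work goes in short steps, Python scripts to look and compute and a shell command to move; the robot and the scene stay as the last step left them, time stands still between calls to the robot, and variables do not carry over. Pictures are saved under pics/ and viewed, at most 10 in all, crops included, and the job is handed in when it is done.

```bash
mkdir -p pics; ls; cat > h.py <<'E'
import numpy as np, cv2
from plant import status, grab_frame, robot
def take(n):
    d=grab_frame(n); np.savez(f'{n}.npz',**d); return d
def load(n): return dict(np.load(f'{n}.npz'))
def pix2world(d,u,v,z=None,depth=None):
    """world point of pixel on plane z, or at the range reading"""
    K=d['camera_matrix'];k1=float(d['k1']);E=d['extrinsics']
    xd=(u-K[0,2])/K[0,0];yd=(v-K[1,2])/K[1,1]
    p=cv2.undistortPoints(np.array([[[float(u),float(v)]]]),K,np.array([k1,0,0,0,0.])).ravel()
    ray=np.array([p[0],-p[1],-1.]);R=E[:3,:3];c=-R.T@E[:3,3];r=R.T@ray
    if z is not None: s=(z-c[2])/r[2]
    else: s=depth if depth else float(d['range_z'][int(round(v)),int(round(u))])
    return c+s*r
def world2pix(d,P):
    K=d['camera_matrix'];E=d['extrinsics'];q=E[:3,:3]@np.asarray(P,float)+E[:3,3]
    x,y=q[0]/-q[2],-q[1]/-q[2];f=1+float(d['k1'])*(x*x+y*y)
    return K[0,0]*x*f+K[0,2],K[1,1]*y*f+K[1,2]
E
python3 - <<'E'
from h import *
print(status.observe())
for n in ('top','side'):
    d=take(n); cv2.imwrite(f'pics/{n}1.png',d['frame']); print(n,d['camera_matrix'],d['k1'],d['extrinsics'])
E
```

```text
pics
{'clock': 0.0, 'joints': array([-1.41963620e+00,  2.59209989e-01,  2.07498190e-02,  1.33368968e+00,
       -2.38867646e-05,  1.41820417e+00]), 'qd': array([-2.33103878e-05, -4.79149393e-04,  7.96318199e-04, -1.28344066e-03,
        1.47803640e-04, -9.55956813e-04]), 'joint_efforts': array([ 5.21078800e-04, -5.55640340e+01,  3.44533968e+01,  1.37022944e-02,
       -3.73432101e-05, -1.40337951e-05]), 'tool_pos': array([ 0.16445657, -0.52454262,  0.23065179]), 'orientation': array([-3.10409173e+00, -4.75096034e-01,  3.59834021e-05]), 'force': array([0.20910122, 0.18483496, 0.48779098]), 'ft_torque': array([-0.02463276,  0.04925583, -0.03344321]), 'finger_force': 0.0, 'gripper_width': 0.08550092102608599}
top [[464.88735233   0.         322.52158216]
 [  0.         464.88735233 193.06771336]
 [  0.           0.           1.        ]] -0.00041579935318036804 [[-0.02123971 -0.99970837  0.01149134 -0.01741279]
 [ 0.9860016  -0.01904446  0.16564466 -0.52831624]
 [-0.16537751  0.01484872  0.98611855 -1.13806963]
 [ 0.          0.          0.          1.        ]]
side [[514.07083693   0.         322.51478556]
 [  0.         514.07083693 196.96573121]
 [  0.           0.           1.        ]] -0.06484876365181524 [[-0.87332135 -0.48690863  0.01515924  0.47155127]
 [ 0.32759584 -0.563977    0.75803094 -0.29051366]
 [-0.36054235  0.66697071  0.6520424  -1.40241879]
 [ 0.          0.          0.          1.        ]]
```

View pics/top1.png

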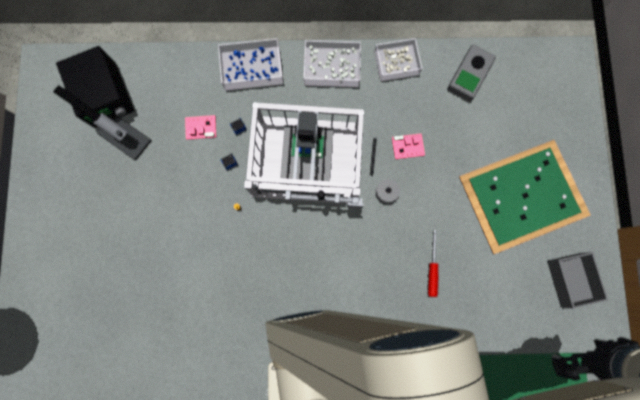

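View pics/side1.png

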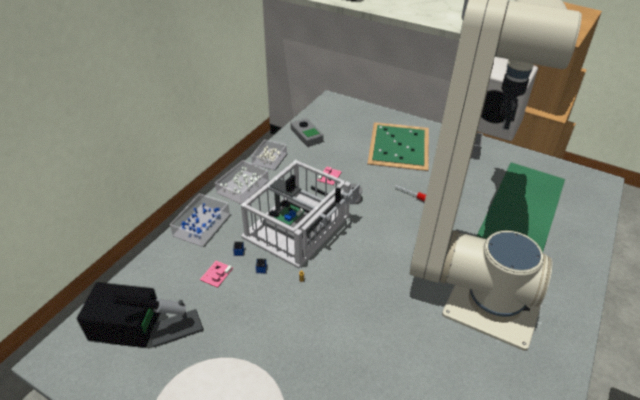

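The top view shows the white cage at (245-365, 100-212), front towards the robot. The tab is near (308,118) and the knob near (321,195). The pink boards at (200,127) and (408,146), and the green panels at the right, are look-alikes. The green relay board inside the cage at (~305,150) is the one meant. I'll confirm that in an enlarged crop.

```bash
python3 - <<'E'
from h import *
d=load('top'); s=load('side')
a=cv2.resize(d['frame'][95:220,235:375],None,fx=5,fy=4.8,interpolation=cv2.INTER_CUBIC)
cv2.imwrite('pics/top1c.png',cv2.resize(d['frame'][95:215,240:370],None,fx=5,fy=5,interpolation=cv2.INTER_CUBIC))
cv2.imwrite('pics/side1c.png',cv2.resize(s['frame'][155:270,235:370],None,fx=5,fy=5,interpolation=cv2.INTER_CUBIC))
E
```

```text
(no output)
```

View pics/top1c.png

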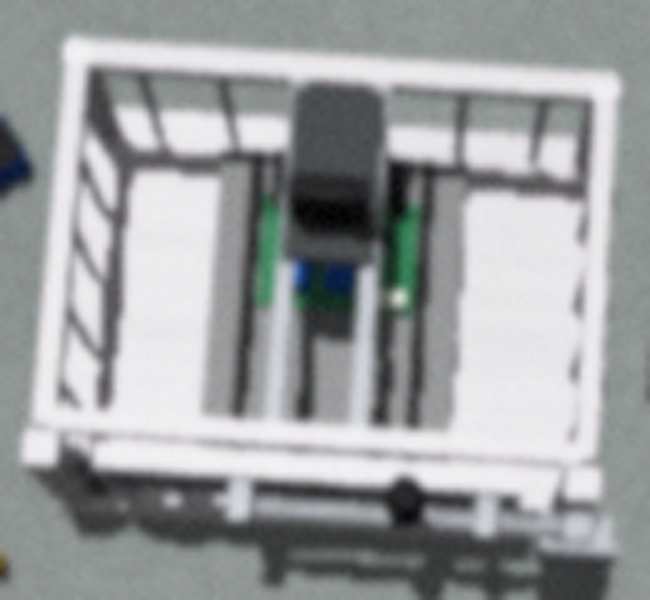

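View pics/side1c.png

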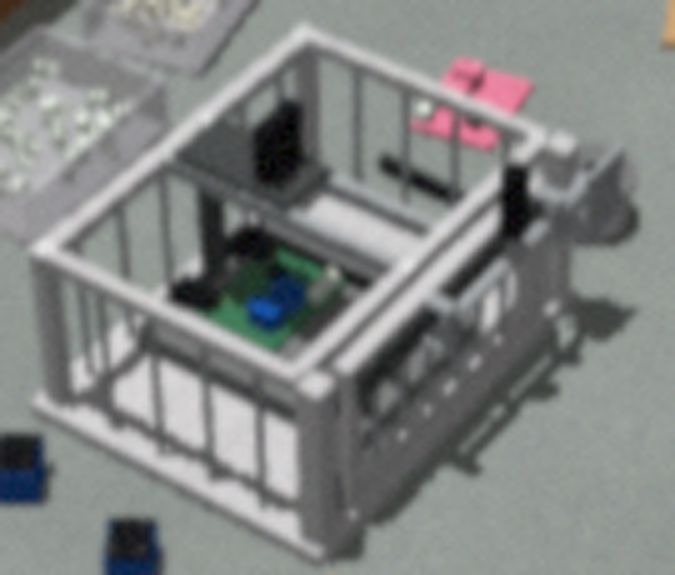

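The crop confirms it: the green board with blue relays lies inside the cage at crop (335,255). The tab is the black upright at crop (335,200), and the knob top is at crop (405,492), i.e. pixel (321,193). Next I'll take the pose from the range data.

```bash
python3 - <<'E'
from h import *
for n,(u0,u1,v0,v1) in dict(top=(235,380,90,225),side=(230,375,145,275)).items():
    d=load(n);K=d['camera_matrix'];E=d['extrinsics']
    uu,vv=np.meshgrid(np.arange(u0,u1),np.arange(v0,v1)); z=d['range_z'][vv,uu].ravel()
    p=cv2.undistortPoints(np.stack([uu.ravel(),vv.ravel()],1).astype(float)[:,None],K,np.array([float(d['k1']),0,0,0,0]))[:,0]
    P=np.c_[p[:,0]*z,-p[:,1]*z,-z]; W=(P-E[:3,3])@E[:3,:3]; W=W[z>0]
    print(n,'cam',-E[:3,:3].T@E[:3,3])
    np.save(n+'_W.npy',W)
    h=np.histogram(W[:,2],bins=np.arange(-.01,.21,.01)); print(h[0])
    for lo,hi in ((.128,.141),(.15,.172),(.172,.178),(.178,.2)):
        m=(W[:,2]>lo)&(W[:,2]<hi);Q=W[m]
        print(lo,len(Q), cv2.minAreaRect(Q[:,:2].astype(np.float32)*1000) if len(Q)>2 else '', np.round(Q[:40],3).tolist() if len(Q)<40 else '')
E
```

```text
top cam [ 0.3323397  -0.01057034  1.20998443]
[5758 4424 2443 1100 1119  254   43   48   48   66   58  128  347  718
 2342  398   21   27   63   92    0]
0.128 2624 ((609.4173583984375, 9.316146850585938), (281.77325439453125, 235.51153564453125), 85.03601837158203) 
0.15 51 ((571.9536743164062, -10.338069915771484), (154.373291015625, 33.95215606689453), 16.555055618286133) 
0.172 38 ((572.591064453125, -10.367263793945312), (152.46022033691406, 34.09754180908203), 16.45060920715332) [[0.644, -0.007, 0.177], [0.643, -0.007, 0.173], [0.641, 0.028, 0.173], [0.641, 0.025, 0.173], [0.64, 0.023, 0.175], [0.641, 0.021, 0.173], [0.64, 0.018, 0.176], [0.64, 0.016, 0.176], [0.64, 0.014, 0.177], [0.64, 0.011, 0.176], [0.64, 0.004, 0.175], [0.638, 0.002, 0.172], [0.638, -0.002, 0.172], [0.638, -0.005, 0.173], [0.513, -0.021, 0.177], [0.511, -0.016, 0.177], [0.511, -0.018, 0.176], [0.51, -0.021, 0.177], [0.51, -0.027, 0.178], [0.508, -0.018, 0.177], [0.508, -0.025, 0.177], [0.508, -0.029, 0.178], [0.506, -0.014, 0.176], [0.506, -0.025, 0.176], [0.504, -0.014, 0.173], [0.504, -0.016, 0.177], [0.
[... 847 characters left out ...]
1169433594), 17.170116424560547) [[0.641, -0.007, 0.175], [0.64, -0.001, 0.176], [0.642, 0.008, 0.177], [0.64, 0.005, 0.176], [0.644, 0.009, 0.174], [0.641, 0.008, 0.174], [0.645, 0.019, 0.176], [0.64, 0.017, 0.177], [0.649, 0.024, 0.175], [0.649, 0.029, 0.174], [0.647, 0.028, 0.174], [0.645, 0.025, 0.173], [0.64, 0.027, 0.176], [0.642, 0.029, 0.174], [0.511, -0.017, 0.176], [0.499, -0.024, 0.176], [0.509, -0.014, 0.176], [0.507, -0.015, 0.176], [0.505, -0.017, 0.175], [0.496, -0.02, 0.177], [0.509, -0.013, 0.172], [0.503, -0.014, 0.174], [0.5, -0.015, 0.175], [0.498, -0.017, 0.174]]
0.178 79 ((578.4910888671875, -6.218833923339844), (163.8824920654297, 36.1667594909668), 16.033143997192383)
```

```bash
python3 - <<'E'
from h import *
from scipy.spatial.transform import Rotation as Rn
psi=np.radians(-4.96);R=np.array([[np.cos(psi),-np.sin(psi)],[np.sin(psi),np.cos(psi)]])
for n in('top','side'):
    W=np.load(n+'_W.npy')
    T=W[(W[:,2]>.178)&(W[:,0]>.6)];k=W[(W[:,2]>.168)&(W[:,0]<.54)]
    for nm,q in(('tab',T),('knob',k)):
        C=q[:,:2]@R; mid=(C.min(0)+C.max(0))/2
        print(n,nm,len(q),'mid',np.round(R@mid,4),'ext',np.round(np.ptp(C,axis=0),4),'med z',np.median(q[:,2]))
    # frame edges in cage axes
    q=W[(W[:,2]>.130)&(W[:,2]<.140)];C=q[:,:2]@R
    print('frame ranges',np.percentile(C,[.3,99.7],axis=0).round(4).tolist(), 'max',C.max(0),C.min(0))
    # straight rear edge
    ys=np.arange(C[:,1].min()+.01,C[:,1].max()-.01,.01); e=[C[(abs(C[:,1]-y)<.005),0].max() for y in ys]
    print('rear slope deg',np.degrees(np.polyfit(ys,e,1)[0]),np.median(e))
    xs=np.arange(C[:,0].max()-.2,C[:,0].max()-.02,.01)
    for f in(np.max,np.min):
        e=[f(C[(abs(C[:,0]-x)<.005),1]) for x in xs]; print('side',np.degrees(np.polyfit(xs,e,1)[0]),np.median(e))
o=status.observe();M=Rn.from_rotvec(o['orientation']).as_matrix();print('toolaxes',M.round(3).tolist())
E
```

```text
top tab 89 mid [0.6453 0.0101] ext [0.0136 0.0345] med z 0.18505256974617368
top knob 53 mid [ 0.504  -0.0216] ext [0.017  0.0162] med z 0.17790535111569453
frame ranges [[0.4894, -0.0713], [0.7235, 0.2]] max [0.72407647 0.20286462] [ 0.48856478 -0.07890682]
rear slope deg -0.2156145682587794 0.722826303823859
side -0.5274111481233583 0.1988902219689864
side 0.1917018207104625 -0.06599090268920785
side tab 57 mid [0.6461 0.0133] ext [0.0161 0.0378] med z 0.18537510991744566
side knob 37 mid [ 0.5038 -0.02  ] ext [0.0182 0.0161] med z 0.1793103455431263
frame ranges [[0.4898, -0.075], [0.7265, 0.2028]] max [0.72707189 0.20442798] [ 0.48894562 -0.07813325]
rear slope deg 0.4441463055940652 0.7244606219735873
side -0.1644945200476159 0.20170605255445873
side 0.3663484237976271 -0.06662327627135316
toolaxes [[0.954, 0.299, -0.0], [0.299, -0.954, 0.001], [0.0, -0.001, -1.0]]
```

The range data fits a cage origin of about (0.6255, 0.0134) and a yaw of about -5°, and the tab and knob agree on that. I'll turn the tool by +2.75 rad, the half-turn choice that keeps joint 6 near 0, shut it, and go above the spot behind the tab at (0.690, 0.008).

```bash
python3 -m jog '[[[0.176,0.178,0.02,0.75,-1],[0.176,0.178,0.02,0.75,-1],[0.176,0.178,0.02,0.75,-1],[0.176,0.178,0.02,0.75,-1],[0.176,0.178,0.02,0.75,-1]]]'
```

```text
clock: 0.6
tool_pos: [0.3406, -0.3459, 0.2512]
orientation: [-2.711, -1.587, 0.0]
force: [0.8, -0.3, 0.0]
gripper_width: 0.0119
finger_force: 0.0
```

```bash
python3 -m jog '[[[0.176,0.178,0,0.75,-1],[0.176,0.178,0,0.75,-1],[0.176,0.178,0,0.75,-1],[0.176,0.178,0,0.75,-1],[0.176,0.178,0,0.75,-1]]]'
```

```text
clock: 1.1
tool_pos: [0.5166, -0.168, 0.2511]
orientation: [-1.94, -2.471, 0.0]
force: [0.5, -1.0, -0.8]
gripper_width: 0.0002
finger_force: 0.0
```

```bash
python3 -m jog '[[[0.174,0.176,0,0.75,-1],[0.174,0.176,0,0.75,-1],[0.174,0.176,0,0.75,-1],[0.174,0.176,0,0.75,-1],[0.174,0.176,0,0.75,-1]]]' >/dev/null; python3 -m jog '[[[0,0,0,0.5,-1],[0,0,0,0.5,-1],[0,0,0,0.5,-1],[0,0,0,0.5,-1],[0,0,0,0.5,-1]]]'
python3 - <<'E'
from h import *
from scipy.spatial.transform import Rotation as Rn
o=status.observe();M=Rn.from_rotvec(o['orientation']).as_matrix();print(o['tool_pos'],'yaw x',np.degrees(np.arctan2(M[1,0],M[0,0])),M[:,2],o['joints'])
E
```

```text
clock: 2.1
tool_pos: [0.6895, 0.0063, 0.2506]
orientation: [-0.137, -3.138, -0.0]
force: [0.1, 0.4, -0.0]
gripper_width: 0.0003
finger_force: 0.0
[0.68945888 0.0062792  0.25059144] yaw x 175.01224774205474 [-1.00805044e-03  7.48160053e-05 -9.99999489e-01] [-1.12424687e-01  5.10256548e-01  4.60010420e-01  1.52156028e+00
 -3.87474790e-05 -2.53719751e-02]
```

```bash
python3 -m jog '[[[0,0.002,-0.05,0,-1],[0,0.002,-0.095,0,-1],[0,0.002,-0.095,0,-1]]]'; python3 -m jog '[[[-0.010,0.001,0,0,-1],[-0.020,0.002,0,0,-1],[-0.028,0.0025,0,0,-1],[-0.036,0.003,0,0,-1],[-0.036,0.003,0,0,-1]]]'
```

```text
clock: 2.4
tool_pos: [0.686, 0.0085, 0.1495]
orientation: [-0.14, -3.127, -0.001]
force: [-0.2, 0.5, -0.3]
gripper_width: -0.0002
finger_force: 0.0
clock: 2.9
tool_pos: [0.6536, 0.0113, 0.158]
orientation: [0.138, 3.136, -0.0]
force: [3.9, 0.6, 3.2]
gripper_width: -0.0001
finger_force: 1.8
```

```bash
python3 -m jog '[[[-0.010,0.001,0,0,-1],[-0.020,0.002,0,0,-1],[-0.029,0.0025,0,0,-1],[-0.037,0.003,0,0,-1],[-0.037,0.003,0,0,-1]]]';python3 -m jog '[[[-0.003,0,0,0,-1],[-0.005,0,0,0,-1],[-0.005,0,0,0,-1]]]'
```

```text
clock: 3.4
tool_pos: [0.617, 0.0142, 0.1573]
orientation: [0.138, 3.136, -0.0]
force: [5.6, 1.5, 3.4]
gripper_width: -0.0001
finger_force: 2.9
clock: 3.7
tool_pos: [0.6148, 0.0143, 0.1573]
orientation: [0.137, 3.132, 0.001]
force: [15.3, 2.4, -0.2]
gripper_width: 0.0001
finger_force: 7.2
```

```bash
python3 - <<'E'
from h import *
s=take('side')
cv2.imwrite('pics/side2c.png',cv2.resize(s['frame'][155:270,235:370],None,fx=5,fy=5,interpolation=cv2.INTER_CUBIC))
E
```

```text
(no output)
```

View pics/side2c.png

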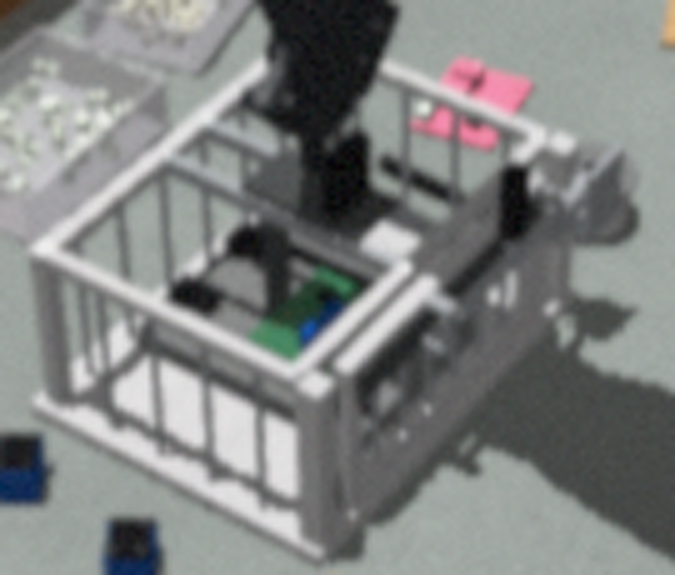

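The side crop shows the tab (345,180) pressed to the stop at 15 N. The board (310,310) is clear of the black jaws (190,290) and (245,240). Now I'll let the slide spring back.

```bash
python3 -m jog '[[[0.015,-0.001,0,0,-1],[0.03,-0.0025,0,0,-1],[0.045,-0.004,0,0,-1],[0.06,-0.005,0,0,-1],[0.075,-0.006,0,0,-1]]]';python3 -m jog '[[[0,0,0.05,0,-1],[0,0,0.095,0,-1],[0,0,0.095,0,-1]]]'; python3 - <<'E'
from h import *
d=take('top');s=take('side')
cv2.imwrite('pics/side3c.png',cv2.resize(s['frame'][155:270,235:370],None,fx=5,fy=5,interpolation=cv2.INTER_CUBIC))
o=status.observe();print(o['tool_pos'],o['force'])
E
```

```text
clock: 4.25
tool_pos: [0.6868, 0.008, 0.156]
orientation: [-0.138, -3.137, 0.0]
force: [-0.3, 0.2, 0.4]
gripper_width: 0.0003
finger_force: 0.0
clock: 4.55
tool_pos: [0.688, 0.0078, 0.2577]
orientation: [0.138, 3.13, -0.001]
force: [-0.8, -0.6, 0.4]
gripper_width: -0.0
finger_force: 0.0
[0.68673937 0.00799861 0.2519938 ] [ 0.36416408  0.60567563 -0.78155697]
```

View pics/side3c.png

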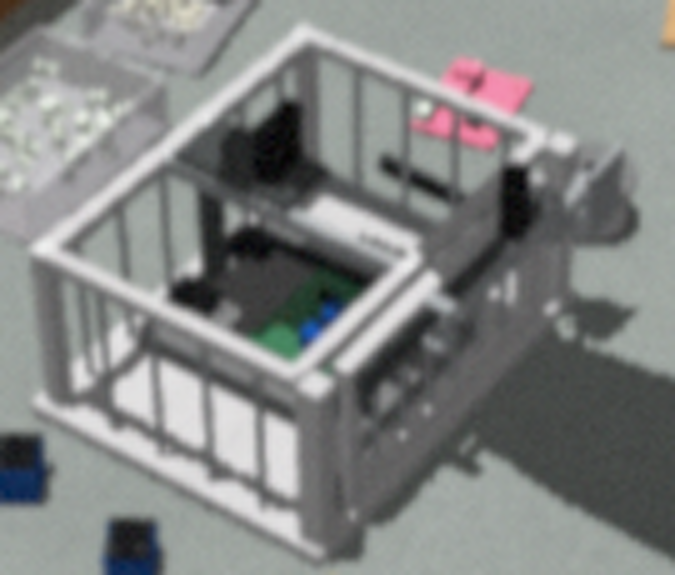

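The tab is back at (280,140), its rest place, and the board stays out at (310,310). Next is the knob at world (0.504, -0.021).

```bash
python3 -m jog '[[[-0.05,-0.008,0,0,1],[-0.1,-0.016,0,0,1],[-0.15,-0.024,0,0,1],[-0.183,-0.029,0,0,1],[-0.183,-0.029,0,0,1]]]';python3 -m jog '[[[0,0,-0.04,0,1],[0,0,-0.07,0,1],[0,0,-0.09,0,1],[0,0,-0.103,0,1],[0,0,-0.103,0,1]]]'; python3 - <<'E'
from h import *
d=take('wrist')
cv2.imwrite('pics/wrist.png',d['frame'])
o=status.observe();print(o['tool_pos'],o['force'])
E
```

```text
clock: 5.15
tool_pos: [0.4988, -0.0208, 0.2507]
orientation: [-0.139, -3.135, -0.0]
force: [0.5, 0.7, -0.4]
gripper_width: 0.0722
finger_force: 0.0
clock: 5.65
tool_pos: [0.502, -0.0205, 0.1453]
orientation: [-0.138, -3.133, -0.001]
force: [-0.4, 0.1, -0.8]
gripper_width: 0.0852
finger_force: 0.0
[ 0.50275992 -0.02066106  0.14672014] [0.4374947  0.35477929 0.43474865]
```

View pics/wrist.png

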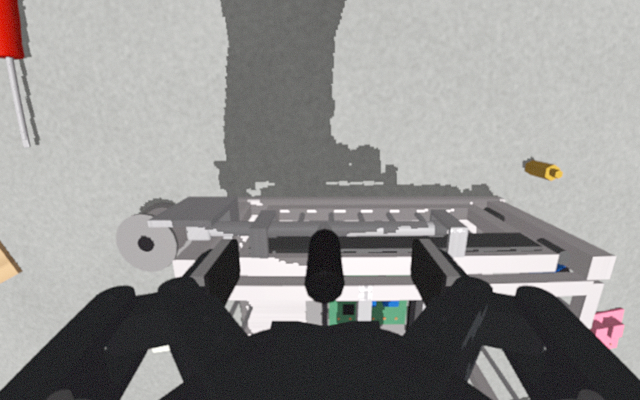

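The wrist view shows the knob at (323,265), centred between the open fingers at (220,270) and (435,270). Closing.

```bash
python3 -m jog '[[[0,0,0,0,-1],[0,0,0,0,-1],[0,0,0,0,-1],[0,0,0,0,-1],[0,0,0,0,-1]]]';python3 -m jog '[[[0,0,0.004,0,-1],[0,0,0.008,0,-1],[0,0,0.012,0,-1],[0,0,0.014,0,-1],[0,0,0.014,0,-1]]]'
```

```text
clock: 6.2
tool_pos: [0.5037, -0.0209, 0.1487]
orientation: [0.138, 3.138, -0.0]
force: [-0.6, -0.2, 4.5]
gripper_width: 0.0164
finger_force: 58.4
clock: 6.7
tool_pos: [0.5036, -0.0209, 0.1625]
orientation: [0.138, 3.138, -0.0]
force: [0.3, -1.5, -1.4]
gripper_width: 0.016
finger_force: 58.5
```

```bash
python3 -m jog '[[[0.0003,0.003,0,0,-1],[0.0005,0.006,0,0,-1],[0.0008,0.009,0,0,-1],[0.001,0.012,0,0,-1],[0.001,0.012,0,0,-1]]]'
```

```text
clock: 7.2
tool_pos: [0.5046, -0.0082, 0.1621]
orientation: [0.137, 3.139, 0.001]
force: [0.1, 1.5, -0.9]
gripper_width: 0.0165
finger_force: 58.5
```

```bash
python3 -m jog '[[[0.0007,0.008,0,0,-1],[0.0014,0.016,0,0,-1],[0.002,0.024,0,0,-1],[0.0028,0.032,0,0,-1],[0.0028,0.032,0,0,-1]]]'
```

```text
clock: 7.7
tool_pos: [0.5074, 0.0245, 0.1622]
orientation: [0.136, 3.139, 0.001]
force: [-0.1, 1.4, -2.1]
gripper_width: 0.0165
finger_force: 58.6
```

```bash
python3 - <<'E'
import numpy as np
from h import *
psi=np.radians(-5);R=np.array([[np.cos(psi),-np.sin(psi)],[np.sin(psi),np.cos(psi)]])
p=status.observe()['tool_pos'];print(p,status.observe()['force'])
L=.155-.0445
def k(g): return R@np.array([-L*np.sin(g)-.018*np.cos(g), -L*np.cos(g)+.018*np.sin(g)])
for g in np.arange(0.05,.45,.05): print(round(g,2),(k(g)-k(0)).round(4))
E
```

```text
[0.50735441 0.02453163 0.16218951] [-0.09404602  1.44652831 -2.07057166]
0.05 [-0.0054  0.0015]
0.1 [-0.0107  0.0033]
0.15 [-0.0159  0.0053]
0.2 [-0.021   0.0076]
0.25 [-0.026   0.0102]
0.3 [-0.0308  0.013 ]
0.35 [-0.0355  0.016 ]
0.4 [-0.0401  0.0193]
```

```bash
python3 -m jog '[[[-0.0027,0.0007,0,-0.025,-1],[-0.0054,0.0015,0,-0.05,-1],[-0.0081,0.0024,0,-0.075,-1],[-0.0107,0.0033,0,-0.1,-1],[-0.0107,0.0033,0,-0.1,-1]]]'
```

```text
clock: 8.2
tool_pos: [0.4963, 0.0264, 0.1623]
orientation: [0.297, 3.127, -0.0]
force: [2.4, 0.5, -1.0]
gripper_width: 0.0162
finger_force: 58.6
```

```bash
python3 -m jog '[[[-0.0052,0.002,0,-0.05,-1],[-0.0103,0.0043,0,-0.1,-1],[-0.0153,0.0069,0,-0.15,-1],[-0.0201,0.0097,0,-0.2,-1],[-0.0248,0.0127,0,-0.25,-1]]]'; python3 -m jog '[[[-0.002,0.0014,0,-0.02,-1],[-0.0038,0.0026,0,-0.04,-1],[-0.0038,0.0026,0,-0.04,-1],[-0.0038,0.0026,0,-0.04,-1],[-0.0038,0.0026,0,-0.04,-1]]]'
python3 - <<'E'
from h import *
d=take('top');s=take('side')
a=cv2.resize(s['frame'][150:275,225:375],None,fx=5,fy=5,interpolation=cv2.INTER_CUBIC)
cv2.imwrite('pics/side4c.png',a)
# relays etc: bystander pixel check vs. start not needed; gate corner prediction
E
```

```text
clock: 8.7
tool_pos: [0.472, 0.039, 0.1623]
orientation: [0.685, 3.065, -0.0]
force: [2.5, 0.0, -2.1]
gripper_width: 0.017
finger_force: 58.6
clock: 9.2
tool_pos: [0.4682, 0.0416, 0.1622]
orientation: [0.743, 3.052, -0.0]
force: [1.7, -0.4, -1.8]
gripper_width: 0.0163
finger_force: 58.6
```

View pics/side4c.png

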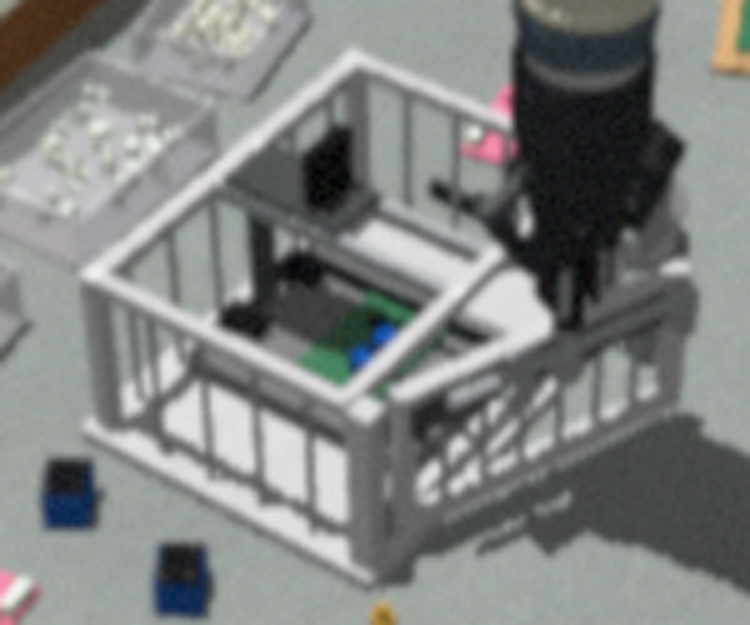

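The gate stands open, with its free edge near (680,290). The knob is gripped at (575,300), the tab is at rest, and the board is out of its socket. The TCP's travel matches a gate angle of about 0.39 rad.

```bash
python3 -c "
from plant import robot
print(robot.sign_off())"
```

```text
the job is handed in; nothing more can be done
None
```

I handed the job in at about 9 s, though the hand-in gave no verdict: the board is ejected and the ejector has sprung back, the bolt is drawn about 45 mm without visible force on the keeper, and the gate is held still at about 0.39 rad (8 cm at its edge) by the gripped knob.

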